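Put the mixed-up bench kit back on its own plates

TASK

The four things of the bench kit stand on one another's base plates. Put each back on its own, upright, in the middle of the plate and let go: the spool on the round plate, the stamp on the square plate, the clear box on the oblong plate with its long side along the plate's, the dropper bottle on the hexagonal plate. The cross-shaped plate is free for parking a thing on the way.

Things in the scene. Friction and masses are not known exactly. Their poses are not given: they have to be found in the camera images.
- spool: Solder spool standing on end: green flanges, silver-white winding; 52 mm across, 44 mm high, about 0.28 kg. Solid, take it across the flanges at any yaw. Origin: centre of its underside (the body's middle may lie 2 mm off it); z up.
- stamp: Inspection stamp standing upright on its square red foot: foot 26 x 26 x 10 mm, above it a round wooden grip, 18 mm across, up to 55 mm. Take the grip at any yaw, 20 to 50 mm above the underside. Origin: centre of the underside; z up.
- sample_box: Flat clear-lidded box with a dark bottom, closed and solid: 45 mm (its x) by 63 mm (its y, the long side) by 22 mm high. Take it across the 45 mm. Origin: centre of the underside; z up.
- bottle: Small pale dropper bottle with a black dropper cap, standing: body 34 mm across and 60 mm high, 99 mm with the dropper, 0.055 kg. Take the body at any yaw, with the TCP about 50 mm above the underside so that the dropper clears the gripper. Origin: centre of the underside; z up.
- round_plate: Round plate, 88 mm across, the spool's place. Grey steel, 6 mm thick, flat top without rim, small dark screws near the edge, fixed to the worktop. Origin: centre of its underside (z = 0); z up; the things stand on its top, 6 mm above the origin. 
- square_plate: Square plate, 80 x 80 mm, the stamp's place. Grey steel, 6 mm thick, flat top without rim, small dark screws near the edge, fixed to the worktop. Origin: centre of its underside (z = 0); z up; the things stand on its top, 6 mm above the origin. x and y lie along its sides.
- oblong_plate: Oblong plate, 64 mm (its x) by 116 mm (its y), the clear box's place. Grey steel, 6 mm thick, flat top without rim, small dark screws near the edge, fixed to the worktop. Origin: centre of its underside (z = 0); z up; the things stand on its top, 6 mm above the origin. 
- hex_plate: Regular hexagonal plate, 84 mm across flats, the bottle's place. Grey steel, 6 mm thick, flat top without rim, small dark screws near the edge, fixed to the worktop. Origin: centre of its underside (z = 0); z up; the things stand on its top, 6 mm above the origin. 
- cross_plate: Plus-shaped plate, 100 mm over its arms, arms 42 mm wide; empty at the start: the free spot. Grey steel, 6 mm thick, flat top without rim, small dark screws near the edge, fixed to the worktop. Origin: centre of its underside (z = 0); z up; the things stand on its top, 6 mm above the origin. 
Not all that is in view belongs to the job. There is more than one size of the sample_box; the job needs the middle-sized. Of the things shaped like the spool, the green one is meant.

How it is judged:
At the end, for the whole second after the job is handed in: Spool on round, stamp on square, clear box on oblong, bottle on hexagonal plate: each upright (0.15 rad) on the plate, centre within 15 mm of the plate's, the box's long side within 0.30 rad of the plate's; all released and at rest (horizontal distance between spool and round_plate below 0.015 m and z of spool in the frame of round_plate between 0.002 and 0.01 m and angle between each of spool, stamp, sample_box, bottle's own z axis and vertical below 0.15 rad and linear speed of each of spool, stamp, sample_box, bottle below 0.02 m/s and horizontal distance between stamp and square_plate below 0.015 m and z of stamp in the frame of square_plate between 0.002 and 0.01 m and horizontal distance between sample_box and oblong_plate below 0.015 m and z of sample_box in the frame of oblong_plate between 0.002 and 0.01 m and horizontal distance between bottle and hex_plate below 0.015 m and z of bottle in the frame of hex_plate between 0.002 and 0.01 m and angle between the y axis of sample_box and the y axis of oblong_plate, either way round below 0.3 rad); the robot touches nothing.
It also fails if it takes over 134 s, if anything falls off the work surface, if the arm or the gripper's body presses on something with over 40 N, if the wrist force passes 120 N, or if a joint passes its speed limit or range.

ROBOT

A 6-joint arm with a two-finger parallel gripper is mounted at the origin on a cart in front of the work surface, level with it; the furniture and walls round the work are solid. World frame = base frame: x ahead of the robot, y to its left, z up, the work surface at z = 0. Lengths are in m, angles in rad, forces in N, time in s.
With the tool pointing down it reaches from about 0.35 to 0.775 m from the base axis. Payload 5.5 kg.
Tool frame: the origin (TCP) lies between the finger pads, 19 mm behind the fingertips; this is the grasp point; z points along the fingers, y is the line along which they close (so a half turn about z gives the same grasp; the last joint's range is limited). The gripper opens to 85 mm and grips with 20 to 120 N. Pads are 22 mm wide; open, the fingers measure 114 mm over their backs; the gripper's body (76 mm by 85 mm) begins 54 mm behind the grasp point. The pads swing forward as they close: fully open they stand 13 mm farther back than shut.
Start: joints at [-1.255, 0.313, 0.046, 1.304, 0, 1.431], TCP at [0.253, -0.516, 0.25] pointing down, gripper open.
Joint ranges: [-2.76, 2.76], [-0.86, 1.69], [-1.03, 1.26], [-2.2, 2.34], [-1.47, 1.5], [-3.14, 3.14]. Speed limits (rad/s): [2.57, 2.57, 3.14, 3.14, 3.14, 3.14].

INTERFACE

Orientations are given as a unit quaternion [w, x, y, z].
In Python, from workcell import env gives the robot as it stands.
- The arm moves only by the tool carry_out, never from a script. Its argument "increments" is a list that holds one entry, the list of rows, each a list of 6 numbers: the shift along the tool's x, y, z each as a share of 50 cm, from -1 to 1, then the turn, a rotation vector about the tool's x, y, z each as a share of 2 pi rad, from -1 to 1. In form: [[[x, y, z, ax, ay, az], ...]]. A call has 1 to 5 rows; each row is the pose to reach, as a shift and turn from the pose commanded when the call began, along the tool's axes at that moment, turning the shorter way round; what a row does not reach only later rows make up. A row lasts 1/8 s, in which the tool goes at most 62.5 mm and 10.7 degrees, less where a joint would pass 70% of its speed; a pose out of reach is approached as far as the arm can. A call with a number of a shift or a turn outside -1 to 1 is refused whole. A call with a gripper value outside its range is refused whole. "jaw" is the closure, from 0 (fully open) to 1 (shut), set as the call begins (left out, the last holds). The fingers move at their own pace and stop on an object; "squeeze" is the grip in N (left out, the last holds). Time passes only in rows, so rows that repeat a pose let the fingers close. It gives the time, the measured TCP pose, the force, the opening and the grip force at its end, in the units of the state.
- env.get_state(): the state, without advancing time (a new reading comes with each control period).
- env.read_camera(name): name is "scene" or "top"; returns a dict with "frame" (400x640x3 uint8, blue, green, red), "z_map" (400x640 float32, m along the optical axis (not along the pixel's ray), 0 where there is no reading), "intrinsics" (3x3 intrinsics, pixels), "k1" (the pictures are not rectified: a ray, as slopes to the right and down, at radius r is drawn at 1 + k1 r^2 times it, then the intrinsics apply), "R" (3x3) and "t" (3): a world point X has camera coordinates R X + t. Camera axes: x right, y down, z forward; pixel columns grow to the right and rows downward; lengths in m; the calibration is good to about 2 mm. A picture is of the moment at which its call begins.
- env.hand_in(): hands the job in; it is judged then, once.
Trained networks look in the newest picture that a camera, given by its name, has taken for a name from the list of things; names that differ only in an ending like _2 or _b are one class to them, and where a whole thing is asked for, a point or a joint stands for the part that bears it (a point fixed in the world has none). Each returns a list of dicts, best first, with "score" (0 to 1); they miss things now and then, are a little off and sometimes report something else, mostly with a low value. They report only what shows in the picture. A call takes as long as a camera call. They do not tell look-alikes from the thing itself.
- env.find_in(camera, name): "position" ([x, y, z] in m, in world coordinates, good to about 4 mm: the middle of the surface that is visible of it).
The state is a dict: "clock": time; "joint_pos": joint angles; "qvel": joint speeds; "tau": joint torques, N m; "tcp_pos": TCP position; "orientation": TCP orientation; "wrist_force": force on the tool from outside, world axes, zero at the start; "ft_torque": the same for the moment, N m; "finger_gap": finger opening in m; "grip_force": force on a finger pad.
Only numpy, scipy, OpenCV 4.12 (cv2) and the standard library are available. Lean on these libraries where they do the work, as an engineer would, in place of code of your own. Each camera call takes 0.05 s, during which the arm holds its last target. There are 200 camera calls.

## Working session

There is one attempt and no reset: what is moved stays moved. The work goes in short steps, Python scripts to look and compute and a tool call to move; the robot and the scene stay as the last step left them, time stands still between calls to the robot, and variables do not carry over. Pictures are saved under pics/ and viewed, at most 14 in all, crops included, and the job is handed in when it is done.

Besides the shell and the picture viewer there is one more tool, called after "Emit:" by a JSON object that holds its "method" and its "body", one argument or row to a line. carry_out: Moves the arm, as the interface text tells. Its arguments: {"type":"object","properties":{"increments":{"type":"array","items":{"type":"array","items":{"type":"array","items":{"type":"number","minimum":-1,"maximum":1}}}},"jaw":{"type":"number"},"squeeze":{"type":"number"}},"required":["increments"]}

```bash
mkdir -p pics; cat > h.py <<'E'
import numpy as np, cv2
from workcell import env
from scipy.spatial.transform import Rotation as Ro
def cam(n):
    c=env.read_camera(n); return c
def pts(c):
    K=np.array(c["intrinsics"]);h,w=c["z_map"].shape
    v,u=np.mgrid[:h,:w]
    xd=(u-K[0,2])/K[0,0]; yd=(v-K[1,2])/K[1,1]
    x,y=xd.copy(),yd.copy()
    for _ in range(8):
        f=1+c["k1"]*(x*x+y*y); x,y=xd/f,yd/f
    z=c["z_map"]; P=np.stack([x*z,y*z,z],-1)
    return (P-np.array(c["t"]))@np.array(c["R"])   # R^T (P-t)
def pix(c,X):
    p=np.array(c["R"])@X+c["t"]; x,y=p[:2]/p[2]; f=1+c["k1"]*(x*x+y*y)
    K=np.array(c["intrinsics"]); return K[0,0]*x*f+K[0,2],K[1,1]*y*f+K[1,2]
E
python3 - <<'E'
from h import *
for n in ("top","scene"):
    c=cam(n); cv2.imwrite(f"pics/{n}0.png",c["frame"]); print(n,-np.array(c["R"]).T@c["t"])
    for k in "spool stamp sample_box bottle round_plate square_plate oblong_plate hex_plate cross_plate".split():
        for d in env.find_in(n,k)[:4]:
            print(k,np.round(d["position"],3),round(d["score"],2),np.round(pix(c,np.array(d["position"]))))
s=env.get_state();print(s["clock"],s["tcp_pos"],s["orientation"],s["finger_gap"])
E
```

```text
top [0.43193082 0.03410218 0.90525264]
spool [0.443 0.022 0.05 ] 0.79 [330. 225.]
spool [0.362 0.101 0.041] 0.7 [291. 266.]
stamp [ 0.606 -0.093  0.017] 0.6 [384. 146.]
sample_box [0.44  0.231 0.03 ] 0.96 [227. 228.]
sample_box [0.575 0.236 0.031] 0.81 [225. 162.]
sample_box [0.43  0.222 0.008] 0.74 [234. 233.]
sample_box [0.33  0.283 0.019] 0.69 [203. 282.]
bottle [0.625 0.097 0.052] 0.5 [292. 135.]
round_plate [0.432 0.22  0.008] 0.91 [235. 232.]
square_plate [0.626 0.113 0.006] 0.91 [286. 139.]
oblong_plate [ 0.614 -0.091  0.006] 0.92 [383. 143.]
oblong_plate [0.629 0.116 0.007] 0.56 [284. 138.]
hex_plate [0.448 0.021 0.009] 0.87 [331. 223.]
cross_plate [ 0.443 -0.184  0.008] 0.58 [430. 224.]
scene [-0.09618615  0.58674255  0.63181712]
spool [0.439 0.032 0.039] 0.95 [328. 203.]
stamp [ 0.604 -0.09   0.025] 0.69 [317. 163.]
sample_box [0.569 0.244 0.031] 0.8 [224. 219.]
sample_box [0.33  0.286 0.016] 0.71 [275. 292.]
sample_box [0.432 0.24  0.028] 0.7 [262. 249.]
bottle [0.624 0.102 0.049] 0.68 [258. 179.]
round_plate [0.411 0.237 0.004] 0.85 [270. 261.]
round_plate [0.626 0.102 0.05 ] 0.61 [258. 178.]
round_plate [0.614 0.116 0.002] 0.57 [257. 197.]
square_plate [0.618 0.119 0.002] 0.59 [256. 197.]
oblong_plate [ 0.603 -0.079  0.007] 0.57 [315. 169.]
hex_plate [0.437 0.036 0.002] 0.88 [327. 216.]
hex_plate [0.411 0.236 0.005] 0.46 [270. 261.]
cross_plate [ 0.459 -0.176  0.005] 0.77 [376. 178.]
1.0 [ 0.25309983 -0.51632166  0.2499958 ] [-2.23189342e-06  9.74147575e-01  2.25912600e-01  5.95020613e-06] 0.08521646304641797
```

```bash
python3 - <<'E'
import cv2
a=cv2.imread("pics/top0.png")[80:330,150:500]; cv2.imwrite("pics/topc.png",cv2.resize(a,(784,560),interpolation=cv2.INTER_CUBIC))
E
```

```text
(no output)
```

View pics/topc.png

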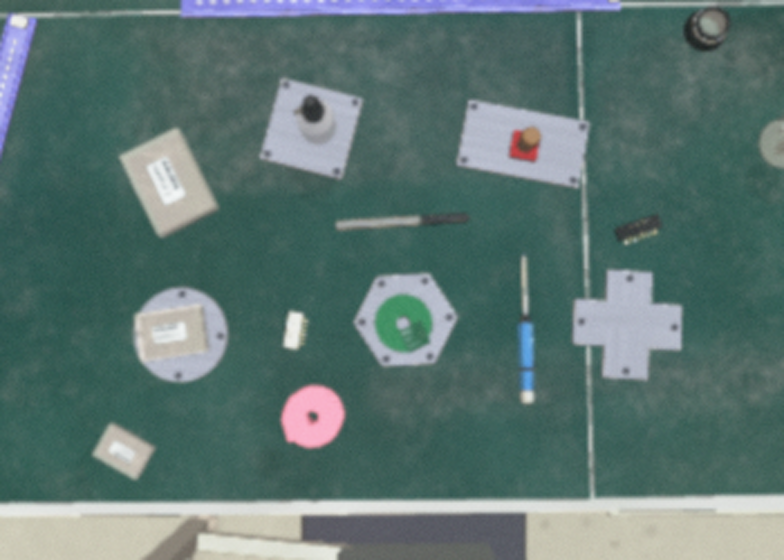

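View pics/scene0.png

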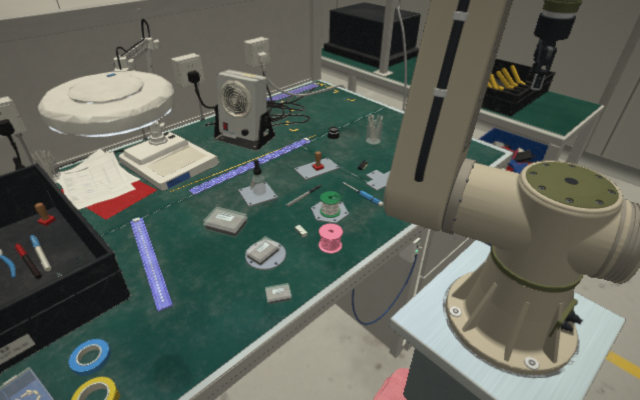

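Top crop: box candidates are large (168,182), middle on the round plate (170,332) and small (123,452), so I take the middle one. Spool candidates are green on the hex plate (403,322) and pink (313,415), so green. The stamp is on the oblong plate (525,142), with a look-alike in the tray (scene 43,213). The bottle on the square plate (313,115) is the only one of its kind. The cross plate (628,325) is empty.

Next I measure precisely from depth.

```bash
cat > m.py <<'E'
from h import *
def plate(P,img,xy,r,name):
    d=np.linalg.norm(P[...,:2]-xy,axis=-1)
    b=img.astype(int); grey=(b.max(-1)-b.min(-1)<45)&(b.min(-1)>90)
    m=(d<r)&(P[...,2]>-.003)&(P[...,2]<.012)&grey
    m=cv2.morphologyEx(m.astype(np.uint8),cv2.MORPH_OPEN,np.ones((3,3),np.uint8))
    n,l,s,_=cv2.connectedComponentsWithStats(m); keep=np.isin(l,[i for i in range(1,n) if s[i,4]>25])
    Q=P[keep]; q=cv2.convexHull((Q[:,:2]*1000).astype(np.float32))
    (cx,cy),wh,a=cv2.minAreaRect(q); c,rr=cv2.minEnclosingCircle(q)
    M=cv2.moments(q); print(name,"rect",np.round([cx,cy,*wh,a],1),"circ",np.round([*c,rr],1),"hullcen",np.round([M['m10']/M['m00'],M['m01']/M['m00']],1),"z",np.round(np.median(Q[:,2])*1000,1),len(Q))
def thing(P,xy,r,lo,hi,name):
    d=np.linalg.norm(P[...,:2]-xy,axis=-1); Q=P[(d<r)&(P[...,2]>lo)&(P[...,2]<hi)]
    if len(Q)<3: print(name,"few"); return
    q=cv2.convexHull((Q[:,:2]*1000).astype(np.float32)); a=cv2.minAreaRect(q); c,rr=cv2.minEnclosingCircle(q)
    print(name,"rect",np.round([*a[0],*a[1],a[2]],1),"circ",np.round([*c,rr],1),"z",np.round(np.percentile(Q[:,2],[5,50,95])*1000,1),len(Q))
E
python3 - <<'E'
from m import *
for n in ("top","scene"):
    c=cam(n);P=pts(c);I=c["frame"];print(n)
    for k,xy,r in (("round",(.432,.222),.06),("square",(.627,.113),.07),("oblong",(.614,-.091),.075),("hex",(.446,.022),.06),("cross",(.446,-.184),.065)): plate(P,I,np.array(xy),r,k)
    thing(P,(.443,.022),.045,.042,.06,"spooltop")
    thing(P,(.44,.235),.06,.022,.034,"boxtop")
    thing(P,(.606,-.093),.03,.011,.021,"foot"); thing(P,(.606,-.093),.04,.04,.07,"grip")
    thing(P,(.625,.10),.05,.02,.063,"body"); thing(P,(.625,.10),.05,.063,.12,"cap")
    if n=="top":
        m=(P[...,2]>.13)&(c["z_map"]>0); print("tall",P[m][:,:3].min(0),P[m].max(0),m.sum())
a=cv2.imread("pics/top0.png")[190:280,195:365]; cv2.imwrite("pics/crop1.png",cv2.resize(a,None,fx=4.5,fy=4.5,interpolation=cv2.INTER_CUBIC))
E
```

```text
top
round rect [437.9 225.6  89.   77.5   3.6] circ [437.8 231.6  45.6] hullcen [437.9 228.3] z 5.7 743
square rect [632.8 108.5  88.2  86.1  75.5] circ [632.6 107.8  57.5] hullcen [632.4 108.4] z 5.9 1262
oblong rect [619.5 -93.3 124.4  88.   84. ] circ [613.9 -96.4  69.7] hullcen [618.2 -97. ] z 5.7 1676
hex rect [450.   19.8  96.1  87.8  89.3] circ [449.3  20.2  48.7] hullcen [449.4  20.5] z 5.8 966
cross rect [ 441.9 -185.7  103.5  103.7   86.8] circ [ 438.8 -183.2   58.4] hullcen [ 440.9 -184.6] z 5.6 1748
spooltop rect [445.1  23.6  49.6  51.5  89.1] circ [444.3  22.3  27.4] z [47.6 50.1 52.6] 513
boxtop rect [438.9 236.6  43.9  63.    8. ] circ [438.5 236.4  36.5] z [25.4 28.  30.5] 659
foot rect [609.8 -91.9  25.7  26.9  79. ] circ [609.5 -91.4  16.6] z [13.4 15.7 18.5] 88
grip rect [608.7 -91.4  15.8  16.   87.9] circ [609.3 -91.9   9.2] z [48.2 57.5 60.7] 75
body rect [631.9 101.7  35.7  33.4  31.4] circ [634.  102.4  20. ] z [27.2 50.4 57. ] 171
cap rect [629.9 100.6  16.   20.3  21.5] circ [630.8 100.9  10.3] z [ 69.3  81.8 105.1] 103
tall [ 0.18613179 -0.10404227  0.1300
[... 407 characters left out ...]
  18.7  49.4] hullcen [444.7  21.4] z 4.6 341
cross rect [ 455.9 -174.7   54.3  104.4   30.3] circ [ 455.7 -174.9   52.6] hullcen [ 455.6 -178. ] z 4.3 301
spooltop rect [443.9  22.8  49.9  51.6  77.1] circ [443.   22.9  27.2] z [45.6 48.6 50.5] 235
boxtop rect [437.8 235.8  46.6  63.    8.9] circ [436.7 235.4  37.5] z [23.9 26.7 28.5] 452
foot rect [604.4 -92.   30.1  23.2  61.6] circ [607.1 -92.9  16.2] z [11.6 14.4 20.5] 48
grip rect [606.2 -90.5  16.8  16.8  47.6] circ [607.  -91.4   9.8] z [41.2 52.7 58.5] 45
body rect [624.9 107.4  37.6  23.5  45.8] circ [628.3 103.7  19.1] z [22.6 40.8 59.5] 201
cap rect [628.  101.7  18.3  18.7  53.3] circ [628.9  99.9  11.2] z [ 66.7  79.9 101.4] 93
```

View pics/crop1.png

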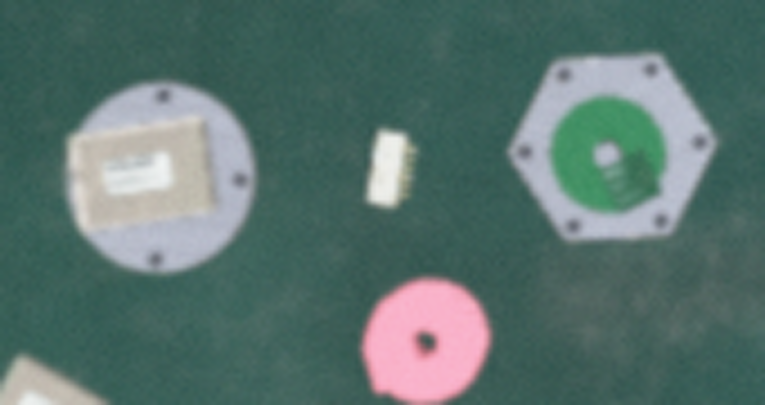

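```bash
cat >> m.py <<'E'
def rayplane(c,uv,z):
    K=np.array(c["intrinsics"]); uv=np.asarray(uv,float).reshape(-1,2)
    d=(uv-[K[0,2],K[1,2]])/[K[0,0],K[1,1]]; s=d.copy()
    for _ in range(8): s=d/(1+c["k1"]*(s**2).sum(1,keepdims=True))
    R=np.array(c["R"]); o=-R.T@c["t"]; w=np.c_[s,np.ones(len(s))]@R
    return (o+w*((z-o[2])/w[:,2])[:,None])[:,:2]
def plate2(c,P,xy,r,name):
    d=np.linalg.norm(P[...,:2]-xy,axis=-1); b=c["frame"].astype(int)
    m=(d<r)&(P[...,2]<.013)&(b[...,2]>110)&(b.max(-1)-b.min(-1)<50)
    n,l,s,_=cv2.connectedComponentsWithStats(m.astype(np.uint8)); m=np.isin(l,[i for i in range(1,n) if s[i,4]>25])
    v,u=np.nonzero(m); q=cv2.convexHull((rayplane(c,np.c_[u,v],.006)*1000).astype(np.float32))
    a=cv2.minAreaRect(q); cc,rr=cv2.minEnclosingCircle(q); M=cv2.moments(q)
    print(name,"rect",np.round([*a[0],*a[1],a[2]],1),"circ",np.round([*cc,rr],1),"cen",np.round([M['m10']/M['m00'],M['m01']/M['m00']],1),len(u))
PL=(("round",(.438,.230),.06),("square",(.631,.107),.07),("oblong",(.612,-.093),.075),("hex",(.448,.021),.06),("cross",(.442,-.184),.065))
E
python3 - <<'E'
from m import *
c=cam("top");P=pts(c)
for k,xy,r in PL: plate2(c,P,np.array(xy),r,k)
m=(P[...,2]>.11)&(c["z_map"]>0)&(P[...,0]>.3)&(P[...,0]<.8)&(abs(P[...,1])<.4); Q=P[m]
if len(Q): print(Q.min(0),Q.max(0),len(Q)); print(Q[np.argmin(Q[:,1])],Q[np.argmin(Q[:,0])])
E
```

```text
round rect [438.  227.8  88.6  82.6   5.4] circ [437.7 231.4  45.1] cen [437.7 229.6] 723
square rect [631.5 107.3  82.6  82.2  75. ] circ [630.9 107.5  55.6] cen [631.2 107.3] 1172
oblong rect [612.6 -92.  121.1  95.8  86.2] circ [609.6 -95.8  71. ] cen [615.5 -97.3] 1573
hex rect [448.9  20.9  93.7  85.3  89.4] circ [449.2  20.6  47.6] cen [449.2  20.6] 904
cross rect [ 440.9 -185.4   99.5  107.7   88.5] circ [ 442.2 -176.8   61. ] cen [ 441.9 -182.1] 1649
[0.65433704 0.21682066 0.26499021] [0.7861009  0.39999927 0.32335176] 9336
[0.78425307 0.21682066 0.27753162] [0.65433704 0.35458518 0.27969177]
```

```bash
cat > go.py <<'E'
import sys; from h import *
# prints increments of one row per target x,y,z(mm),yaw(deg), from the present pose
s=env.get_state(); q=s["orientation"]; R=Ro.from_quat([q[1],q[2],q[3],q[0]])
for a in sys.argv[1:]:
    x,y,z,yaw=map(float,a.split(","))
    d=R.inv().apply(np.array([x,y,z])/1000-s["tcp_pos"])/.5
    T=Ro.from_euler("z",yaw,degrees=True)*Ro.from_euler("x",180,degrees=True)
    print(a,np.round([*d,*((R.inv()*T).as_rotvec()/2/np.pi)],4).tolist())
E
python3 go.py 348.8,-247,200,58 444.5,22.5,150,90
python3 - <<'E'
from m import *
c=cam("top"); k=np.array([[473,100],[588,123],[578,187],[458,165]])/2.24+[150,80]; X=rayplane(c,k,.006); print(X.round(4).tolist(),X.mean(0)); print([np.linalg.norm(X[i]-X[i-1]).round(4) for i in range(4)])
E
```

```text
348.8,-247,200,58 [0.4089, -0.3995, 0.1, 0.0, 0.0, -0.0886]
444.5,22.5,150,90 [0.8181, -0.7992, 0.2, 0.0, 0.0, -0.1775]
[[0.6548, -0.0468], [0.6312, -0.1545], [0.5705, -0.1434], [0.5929, -0.0315]] [ 0.61236655 -0.09404644]
[np.float64(0.0638), np.float64(0.1103), np.float64(0.0617), np.float64(0.1141)]
```

Emit:
{"method": "carry_out", "body": {
  "increments": [
    [[0.409, -0.4, 0.1, 0, 0, -0.089], [0.409, -0.4, 0.1, 0, 0, -0.089], [0.409, -0.4, 0.1, 0, 0, -0.089], [0.818, -0.799, 0.2, 0, 0, -0.1775], [0.818, -0.799, 0.2, 0, 0, -0.1775]]
  ],
  "jaw": 0,
  "squeeze": 40
}}

```text
clock: 1.82
tcp_pos: [0.3565, -0.2246, 0.1961]
orientation: [0.001, 0.766, 0.643, 0.0]
wrist_force: [1.9, -0.4, 1.0]
finger_gap: 0.0852
grip_force: 0.0
```

```bash
python3 go.py 444.5,22.5,120,90 444.5,22.5,30,90
```

```text
444.5,22.5,120,90 [0.5174, 0.087, 0.1521, 0.0002, 0.0001, -0.0279]
444.5,22.5,30,90 [0.5175, 0.0868, 0.3321, 0.0002, 0.0001, -0.0279]
```

Emit:
{"method": "carry_out", "body": {
  "increments": [
    [[0.5, 0.087, 0.13, 0, 0, -0.028], [0.5, 0.087, 0.13, 0, 0, -0.028], [0.5, 0.087, 0.13, 0, 0, -0.028], [0.5, 0.087, 0.13, 0, 0, -0.028], [0.5, 0.087, 0.13, 0, 0, -0.028]]
  ]
}}

```text
clock: 2.45
tcp_pos: [0.4438, 0.0151, 0.1303]
orientation: [-0.001, 0.707, 0.707, -0.0]
wrist_force: [-0.1, -0.0, -0.4]
finger_gap: 0.0853
grip_force: 0.0
```

```bash
sleep 0; python3 go.py 444.5,22.5,80,90 444.5,22.5,30,90
```

```text
444.5,22.5,80,90 [0.0147, 0.0015, 0.1007, -0.0002, -0.0001, 0.0001]
444.5,22.5,30,90 [0.0146, 0.0016, 0.2007, -0.0002, -0.0001, 0.0001]
```

Emit:
{"method": "carry_out", "body": {
  "increments": [
    [[0.015, 0.002, 0.06, 0, 0, 0], [0.015, 0.002, 0.12, 0, 0, 0], [0.015, 0.002, 0.17, 0, 0, 0], [0.015, 0.002, 0.2, 0, 0, 0], [0.015, 0.002, 0.2, 0, 0, 0]]
  ]
}}

```text
clock: 3.08
tcp_pos: [0.4439, 0.0187, 0.0305]
orientation: [-0.001, 0.709, 0.705, -0.001]
wrist_force: [-0.2, 0.2, 0.2]
finger_gap: 0.0854
grip_force: 0.0
```

Emit:
{"method": "carry_out", "body": {
  "increments": [
    [[0, 0, 0, 0, 0, 0], [0, 0, 0, 0, 0, 0], [0, 0, 0, 0, 0, 0], [0, 0, 0, 0, 0, 0], [0, 0, 0, 0, 0, 0]]
  ],
  "jaw": 1,
  "squeeze": 45
}}

```text
clock: 3.7
tcp_pos: [0.4456, 0.019, 0.0323]
orientation: [0.001, 0.709, 0.705, 0.0]
wrist_force: [-1.7, -0.4, 5.3]
finger_gap: 0.0504
grip_force: 46.7
```

Emit:
{"method": "carry_out", "body": {
  "increments": [
    [[0, 0, 0, 0, 0, 0], [0, 0, 0, 0, 0, 0], [0, 0, 0, 0, 0, 0]]
  ]
}}

```text
clock: 4.08
tcp_pos: [0.4456, 0.019, 0.0323]
orientation: [0.001, 0.709, 0.705, 0.0]
wrist_force: [-1.9, -0.3, 6.1]
finger_gap: 0.0507
grip_force: 46.7
```

Emit:
{"method": "carry_out", "body": {
  "increments": [
    [[0, 0, -0.06, 0, 0, 0], [0, 0, -0.12, 0, 0, 0], [-0.08, 0, -0.16, 0, 0, 0], [-0.18, -0.003, -0.16, 0, 0, 0], [-0.29, -0.007, -0.16, 0, 0, 0]]
  ]
}}

```text
clock: 4.7
tcp_pos: [0.4409, -0.1268, 0.112]
orientation: [0.001, 0.708, 0.706, 0.0]
wrist_force: [0.6, -0.6, -3.4]
finger_gap: 0.0505
grip_force: 48.3
```

```bash
python3 go.py 442,-187,110,90 442,-187,37,90
```

```text
442,-187,110,90 [-0.1205, 0.0027, 0.004, 0.0003, 0.0001, -0.0005]
442,-187,37,90 [-0.1204, 0.0024, 0.15, 0.0003, 0.0001, -0.0005]
```

Emit:
{"method": "carry_out", "body": {
  "increments": [
    [[-0.12, 0.002, 0, 0, 0, 0], [-0.12, 0.002, 0, 0, 0, 0], [-0.12, 0.002, 0.06, 0, 0, 0], [-0.12, 0.002, 0.11, 0, 0, 0], [-0.12, 0.002, 0.14, 0, 0, 0]]
  ]
}}

```text
clock: 5.32
tcp_pos: [0.4405, -0.1845, 0.0401]
orientation: [-0.001, 0.709, 0.706, -0.0]
wrist_force: [0.4, 0.3, -1.8]
finger_gap: 0.0507
grip_force: 48.2
```

Emit:
{"method": "carry_out", "body": {
  "increments": [
    [[0, 0, 0.004, 0, 0, 0], [0, 0, 0.008, 0, 0, 0], [0, 0, 0.011, 0, 0, 0], [0, 0, 0.011, 0, 0, 0]]
  ]
}}

```text
clock: 5.82
tcp_pos: [0.4417, -0.1858, 0.0361]
orientation: [0.001, 0.709, 0.705, 0.0]
wrist_force: [-0.0, -0.4, -2.3]
finger_gap: 0.0503
grip_force: 48.2
```

Emit:
{"method": "carry_out", "body": {
  "increments": [
    [[0, 0, 0.003, 0, 0, 0], [0, 0, 0.006, 0, 0, 0], [0, 0, 0.006, 0, 0, 0]]
  ]
}}

```text
clock: 6.2
tcp_pos: [0.4412, -0.1856, 0.0325]
orientation: [-0.0, 0.709, 0.705, -0.0]
wrist_force: [-0.8, 0.5, -2.4]
finger_gap: 0.0504
grip_force: 48.2
```

Emit:
{"method": "carry_out", "body": {
  "increments": [
    [[0, 0, 0, 0, 0, 0], [0, 0, 0, 0, 0, 0], [0, 0, 0, 0, 0, 0], [0, 0, 0, 0, 0, 0], [0, 0, 0, 0, 0, 0]]
  ],
  "jaw": 0
}}

```text
clock: 6.82
tcp_pos: [0.4414, -0.1857, 0.0327]
orientation: [0.0, 0.709, 0.705, -0.0]
wrist_force: [0.2, -0.5, -0.7]
finger_gap: 0.0853
grip_force: 0.0
```

Emit:
{"method": "carry_out", "body": {
  "increments": [
    [[0, 0, 0, 0, 0, 0], [0, 0, -0.06, 0, 0, 0], [0, 0, -0.14, 0, 0, 0], [0, 0, -0.25, 0, 0, 0], [0, 0, -0.3, 0, 0, 0]]
  ]
}}

```text
clock: 7.45
tcp_pos: [0.4425, -0.1863, 0.1858]
orientation: [0.002, 0.709, 0.705, 0.0]
wrist_force: [1.0, 0.3, -0.0]
finger_gap: 0.0856
grip_force: 0.0
```

```bash
python3 go.py 535,-40,180,90 631,102,180,90
```

```text
535,-40,180,90 [0.2936, 0.1836, 0.0116, 0.0006, 0.0004, -0.0008]
631,102,180,90 [0.5785, 0.3742, 0.0116, 0.0006, 0.0004, -0.0008]
```

Emit:
{"method": "carry_out", "body": {
  "increments": [
    [[0.1, 0.065, 0, 0, 0, 0], [0.22, 0.14, 0, 0, 0, 0], [0.34, 0.22, 0, 0, 0, 0], [0.46, 0.298, 0, 0, 0, 0], [0.55, 0.355, 0, 0, 0, 0]]
  ]
}}

```text
clock: 8.07
tcp_pos: [0.6116, 0.0755, 0.1826]
orientation: [0.0, 0.709, 0.705, 0.0]
wrist_force: [1.3, -0.7, 0.6]
finger_gap: 0.0856
grip_force: 0.0
```

```bash
python3 go.py 631,102,180,90; python3 - <<'E'
from m import *
c=cam("top");P=pts(c); thing(P,(.442,-.184),.045,.042,.06,"spooltop")
E
```

```text
631,102,180,90 [0.0532, 0.0386, 0.0053, 0.0001, 0.0, -0.0008]
spooltop rect [ 441.7 -180.8   51.9   49.4   89.4] circ [ 439.9 -182.3   27.9] z [47.4 49.9 52.4] 527
```

Emit:
{"method": "carry_out", "body": {
  "increments": [
    [[0.027, 0.022, 0, 0, 0, 0], [0.027, 0.022, 0, 0, 0, 0], [0.027, 0.022, 0.03, 0, 0, 0], [0.027, 0.022, 0.08, 0, 0, 0], [0.027, 0.022, 0.08, 0, 0, 0]]
  ]
}}

```text
clock: 8.75
tcp_pos: [0.6191, 0.0856, 0.14]
orientation: [-0.002, 0.71, 0.705, -0.002]
wrist_force: [0.2, 0.1, 0.2]
finger_gap: 0.0854
grip_force: 0.0
```

```bash
python3 go.py 631,102,58,90
```

```text
631,102,58,90 [0.033, 0.0244, 0.1639, -0.0009, 0.0, -0.0011]
```

Emit:
{"method": "carry_out", "body": {
  "increments": [
    [[0.033, 0.0244, 0, 0, 0, 0], [0.033, 0.0244, 0.03, 0, 0, 0], [0.033, 0.0244, 0.08, 0, 0, 0], [0.033, 0.0244, 0.13, 0, 0, 0], [0.033, 0.0244, 0.164, 0, 0, 0]]
  ]
}}

```text
clock: 9.38
tcp_pos: [0.6326, 0.1026, 0.0589]
orientation: [-0.001, 0.709, 0.705, -0.001]
wrist_force: [-1.0, -0.6, 0.5]
finger_gap: 0.0855
grip_force: 0.0
```

Emit:
{"method": "carry_out", "body": {
  "increments": [
    [[0, 0, 0, 0, 0, 0], [0, 0, 0, 0, 0, 0]]
  ]
}}

```text
clock: 9.62
tcp_pos: [0.6344, 0.1033, 0.0614]
orientation: [0.0, 0.709, 0.705, 0.0]
wrist_force: [-1.3, -0.1, -0.2]
finger_gap: 0.0849
grip_force: 0.0
```

```bash
python3 go.py 631,102,57,90
```

```text
631,102,57,90 [-0.0026, -0.0069, 0.0088, 0.0002, 0.0, -0.0008]
```

Emit:
{"method": "carry_out", "body": {
  "increments": [
    [[-0.003, -0.006, 0.005, 0, 0, 0], [-0.003, -0.006, 0.007, 0, 0, 0], [-0.003, -0.006, 0.007, 0, 0, 0]]
  ]
}}

```text
clock: 10.0
tcp_pos: [0.631, 0.102, 0.0574]
orientation: [0.0, 0.709, 0.705, 0.0]
wrist_force: [1.5, -0.3, -0.1]
finger_gap: 0.0852
grip_force: 0.0
```

Emit:
{"method": "carry_out", "body": {
  "increments": [
    [[0, 0, 0, 0, 0, 0], [0, 0, 0, 0, 0, 0], [0, 0, 0, 0, 0, 0], [0, 0, 0, 0, 0, 0], [0, 0, 0, 0, 0, 0]]
  ],
  "jaw": 1,
  "squeeze": 25
}}

```text
clock: 10.62
tcp_pos: [0.6311, 0.102, 0.0573]
orientation: [0.0, 0.709, 0.705, 0.0]
wrist_force: [-0.3, 0.0, 2.0]
finger_gap: 0.0321
grip_force: 24.8
```

Emit:
{"method": "carry_out", "body": {
  "increments": [
    [[0, 0, 0, 0, 0, 0], [0, 0, 0, 0, 0, 0], [0, 0, 0, 0, 0, 0]]
  ]
}}

```text
clock: 11.0
tcp_pos: [0.6311, 0.102, 0.0573]
orientation: [0.0, 0.709, 0.705, 0.0]
wrist_force: [-0.5, -0.4, 3.9]
finger_gap: 0.032
grip_force: 24.9
```

Emit:
{"method": "carry_out", "body": {
  "increments": [
    [[0, 0, -0.04, 0, 0, 0], [0, 0, -0.1, 0, 0, 0], [0, 0, -0.16, 0, 0, 0], [-0.03, -0.06, -0.18, 0, 0, 0], [-0.07, -0.15, -0.18, 0, 0, 0]]
  ]
}}

```text
clock: 11.62
tcp_pos: [0.5566, 0.0672, 0.1478]
orientation: [0.001, 0.709, 0.706, 0.001]
wrist_force: [0.9, -0.3, -1.3]
finger_gap: 0.0319
grip_force: 25.1
```

```bash
python3 - <<'E'
from m import *
c=cam("top"); s=env.get_state(); x,y,z=s["tcp_pos"]; u,v=map(int,pix(c,np.array([x,y,.1]))); print(x,y,z,u,v)
c2=cam("scene"); u2,v2=map(int,pix(c2,np.array([x,y,.1])))
f=lambda i,u,v:cv2.resize(i[max(v-50,0):v+50,max(u-65,0):u+65],(390,300),interpolation=cv2.INTER_CUBIC)
cv2.imwrite("pics/b1.png",np.hstack([f(c["frame"],u,v),f(c2["frame"],u2,v2)]))
E
python3 go.py 449,20.6,130,90 449,20.6,60,90
```

```text
0.546655517283491 0.06571559022876229 0.14527308250614485 306 169
449,20.6,130,90 [-0.093, -0.1995, 0.0327, -0.0013, 0.0001, -0.001]
449,20.6,60,90 [-0.093, -0.1984, 0.1727, -0.0013, 0.0001, -0.001]
```

View pics/b1.png

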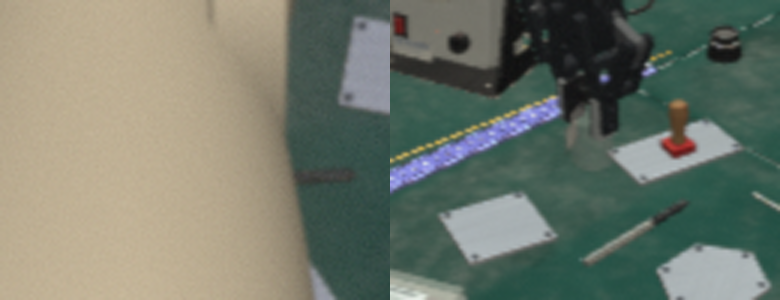

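Scene crop: the bottle hangs upright in the fingers at (590,140) and the square plate below it is empty. I carry on to the hex plate.

Emit:
{"method": "carry_out", "body": {
  "increments": [
    [[-0.04, -0.08, 0.01, 0, 0, 0], [-0.07, -0.15, 0.02, 0, 0, 0], [-0.093, -0.199, 0.03, 0, 0, 0], [-0.093, -0.199, 0.06, 0, 0, 0], [-0.093, -0.199, 0.1, 0, 0, 0]]
  ]
}}

```text
clock: 12.35
tcp_pos: [0.4567, 0.0212, 0.0972]
orientation: [0.001, 0.709, 0.705, 0.001]
wrist_force: [-0.1, 0.5, -1.0]
finger_gap: 0.0319
grip_force: 25.2
```

Emit:
{"method": "carry_out", "body": {
  "increments": [
    [[0, 0, 0.01, 0, 0, 0], [0, 0, 0.01, 0, 0, 0]]
  ]
}}

```text
clock: 12.6
tcp_pos: [0.456, 0.0215, 0.092]
orientation: [-0.0, 0.709, 0.705, -0.0]
wrist_force: [-1.1, 0.8, 0.3]
finger_gap: 0.0316
grip_force: 25.2
```

```bash
python3 go.py 449,20.6,60,90; python3 - <<'E'
from m import *
c=cam("scene");P=pts(c);s=env.get_state();t=s["tcp_pos"];b=t[2]-.051
d=np.hypot(P[...,0]-t[0],P[...,1]-t[1]); Q=P[(d<.03)&(P[...,2]>b+.003)&(P[...,2]<b+.03)]
from scipy.optimize import least_squares
r=least_squares(lambda p:np.hypot(Q[:,0]-p[0],Q[:,1]-p[1])-.017,t[:2]+[.01,-.01],loss="soft_l1",f_scale=.002); print(len(Q),r.x-t[:2],Q[:,2].min()-t[2])
E
```

```text
449,20.6,60,90 [-0.0018, -0.014, 0.064, -0.0001, -0.0, -0.0008]
122 [-0.00083424 -0.00233797] -0.047847377794173675
```

Emit:
{"method": "carry_out", "body": {
  "increments": [
    [[0.003, -0.014, 0.02, 0, 0, 0], [0.003, -0.014, 0.045, 0, 0, 0], [0.003, -0.014, 0.06, 0, 0, 0], [0.003, -0.014, 0.067, 0, 0, 0], [0.003, -0.014, 0.067, 0, 0, 0]]
  ]
}}

```text
clock: 13.28
tcp_pos: [0.4489, 0.0229, 0.0584]
orientation: [-0.0, 0.709, 0.705, -0.0]
wrist_force: [0.4, 0.8, -0.5]
finger_gap: 0.0317
grip_force: 25.2
```

```bash
python3 go.py 449,22,57.5,90
```

```text
449,22,57.5,90 [-0.0018, 0.0001, 0.0017, -0.0001, 0.0, -0.0008]
```

Emit:
{"method": "carry_out", "body": {
  "increments": [
    [[0, 0, 0.002, 0, 0, 0], [0, 0, 0.002, 0, 0, 0]]
  ]
}}

```text
clock: 13.52
tcp_pos: [0.4493, 0.0229, 0.0579]
orientation: [0.0, 0.709, 0.705, 0.0]
wrist_force: [-0.1, 0.1, -1.5]
finger_gap: 0.0319
grip_force: 25.2
```

Emit:
{"method": "carry_out", "body": {
  "increments": [
    [[0, 0, 0, 0, 0, 0], [0, 0, 0, 0, 0, 0], [0, 0, 0, 0, 0, 0], [0, 0, 0, 0, 0, 0], [0, 0, 0, 0, 0, 0]]
  ],
  "jaw": 0
}}

```text
clock: 14.15
tcp_pos: [0.4491, 0.0229, 0.0577]
orientation: [0.0, 0.709, 0.705, -0.0]
wrist_force: [-0.7, -0.2, 0.1]
finger_gap: 0.0854
grip_force: 0.0
```

Emit:
{"method": "carry_out", "body": {
  "increments": [
    [[0, 0, -0.04, 0, 0, 0], [0, 0, -0.1, 0, 0, 0], [0, 0, -0.2, 0, 0, 0], [0, 0, -0.25, 0, 0, 0], [0, 0, -0.25, 0, 0, 0]]
  ]
}}

```text
clock: 14.78
tcp_pos: [0.4506, 0.0228, 0.1847]
orientation: [0.002, 0.709, 0.705, 0.001]
wrist_force: [-0.5, -0.4, -0.1]
finger_gap: 0.0853
grip_force: 0.0
```

```bash
python3 go.py 608.5,-91.7,160,90
```

```text
608.5,-91.7,160,90 [-0.2273, 0.3166, 0.0511, 0.0007, 0.0001, -0.0008]
```

Emit:
{"method": "carry_out", "body": {
  "increments": [
    [[-0.07, 0.1, 0, 0, 0, 0], [-0.14, 0.2, 0.02, 0, 0, 0], [-0.2, 0.28, 0.05, 0, 0, 0], [-0.227, 0.317, 0.05, 0, 0, 0], [-0.227, 0.317, 0.05, 0, 0, 0]]
  ]
}}

```text
clock: 15.4
tcp_pos: [0.6071, -0.0923, 0.1551]
orientation: [-0.001, 0.709, 0.705, -0.001]
wrist_force: [-1.0, 0.4, -0.1]
finger_gap: 0.0855
grip_force: 0.0
```

Emit:
{"method": "carry_out", "body": {
  "increments": [
    [[0, 0, 0, 0, 0, 0], [0, 0, 0, 0, 0, 0]]
  ]
}}

```text
clock: 15.65
tcp_pos: [0.6061, -0.0905, 0.1577]
orientation: [-0.0, 0.709, 0.706, -0.0]
wrist_force: [0.7, -0.9, -0.1]
finger_gap: 0.0849
grip_force: 0.0
```

```bash
python3 go.py 608.5,-91.7,42,90; python3 - <<'E'
from m import *
for n in ("top","scene"):
    c=cam(n);P=pts(c); thing(P,(.449,.021),.04,.02,.063,"body"); thing(P,(.449,.021),.04,.07,.12,"cap")
E
```

```text
608.5,-91.7,42,90 [-0.0025, 0.005, 0.2313, -0.0001, -0.0, -0.0006]
body rect [451.1  23.6  35.8  32.3  43.9] circ [451.1  24.   18.6] z [45.4 51.4 56.7] 147
cap rect [450.4  21.9  17.3  19.2  89.3] circ [450.6  22.1   9.9] z [ 75.7  82.5 104.2] 82
body rect [445.1  27.   35.4  25.8  38.8] circ [447.6  23.8  17.9] z [23.3 42.8 57.8] 216
cap rect [446.1  25.   20.1  13.8  33.7] circ [448.2  22.3  10.3] z [ 71.7  83.3 101.9] 83
```

Bottle is standing on hex, centred. Now the stamp.

Emit:
{"method": "carry_out", "body": {
  "increments": [
    [[-0.002, 0.005, 0.07, 0, 0, 0], [-0.002, 0.005, 0.14, 0, 0, 0], [-0.002, 0.005, 0.2, 0, 0, 0], [-0.002, 0.005, 0.231, 0, 0, 0], [-0.002, 0.005, 0.231, 0, 0, 0]]
  ]
}}

```text
clock: 16.38
tcp_pos: [0.6087, -0.0919, 0.0415]
orientation: [-0.001, 0.709, 0.706, -0.0]
wrist_force: [-0.9, -0.9, 0.3]
finger_gap: 0.0856
grip_force: 0.0
```

Emit:
{"method": "carry_out", "body": {
  "increments": [
    [[0, 0, 0, 0, 0, 0], [0, 0, 0, 0, 0, 0]]
  ]
}}

```text
clock: 16.62
tcp_pos: [0.6106, -0.0927, 0.0437]
orientation: [0.001, 0.709, 0.705, 0.001]
wrist_force: [0.2, 0.4, 0.3]
finger_gap: 0.0853
grip_force: 0.0
```

```bash
python3 go.py 608.5,-91.7,42,90
```

```text
608.5,-91.7,42,90 [0.0019, -0.0041, 0.0033, 0.0004, 0.0001, -0.0008]
```

Emit:
{"method": "carry_out", "body": {
  "increments": [
    [[0.002, -0.003, 0.002, 0, 0, 0], [0.002, -0.003, 0.002, 0, 0, 0], [0.002, -0.003, 0.002, 0, 0, 0], [0.002, -0.003, 0.002, 0, 0, 0], [0.002, -0.003, 0.002, 0, 0, 0]]
  ],
  "jaw": 1,
  "squeeze": 40
}}

```text
clock: 17.25
tcp_pos: [0.6081, -0.0914, 0.0412]
orientation: [0.0, 0.709, 0.705, 0.0]
wrist_force: [0.4, 0.4, -0.5]
finger_gap: 0.0169
grip_force: 38.9
```

Emit:
{"method": "carry_out", "body": {
  "increments": [
    [[0, 0, 0, 0, 0, 0], [0, 0, 0, 0, 0, 0], [0, 0, 0, 0, 0, 0], [0, 0, 0, 0, 0, 0]]
  ]
}}

```text
clock: 17.75
tcp_pos: [0.608, -0.0914, 0.0412]
orientation: [0.0, 0.709, 0.705, 0.0]
wrist_force: [0.6, 0.6, 0.2]
finger_gap: 0.0166
grip_force: 38.9
```

Emit:
{"method": "carry_out", "body": {
  "increments": [
    [[0, 0, -0.04, 0, 0, 0], [0, 0, -0.1, 0, 0, 0], [0, 0, -0.18, 0, 0, 0], [0.06, 0.01, -0.2, 0, 0, 0], [0.15, 0.02, -0.2, 0, 0, 0]]
  ]
}}

```text
clock: 18.38
tcp_pos: [0.6195, -0.0169, 0.1428]
orientation: [0.001, 0.71, 0.704, 0.001]
wrist_force: [0.8, 1.1, -1.3]
finger_gap: 0.0169
grip_force: 39.0
```

```bash
python3 go.py 631,107.2,120,90 631,107.2,43,90
```

```text
631,107.2,120,90 [0.2485, 0.021, 0.0455, 0.0005, 0.0001, -0.0012]
631,107.2,43,90 [0.2486, 0.0205, 0.1995, 0.0005, 0.0001, -0.0012]
```

Emit:
{"method": "carry_out", "body": {
  "increments": [
    [[0.09, 0.008, 0.02, 0, 0, 0], [0.18, 0.016, 0.04, 0, 0, 0], [0.248, 0.021, 0.05, 0, 0, 0], [0.248, 0.021, 0.1, 0, 0, 0], [0.248, 0.021, 0.14, 0, 0, 0]]
  ]
}}

```text
clock: 19.0
tcp_pos: [0.629, 0.1085, 0.0702]
orientation: [-0.0, 0.708, 0.706, -0.0]
wrist_force: [-0.1, 0.9, -0.2]
finger_gap: 0.0164
grip_force: 39.0
```

Emit:
{"method": "carry_out", "body": {
  "increments": [
    [[0, 0, 0.01, 0, 0, 0], [0, 0, 0.01, 0, 0, 0]]
  ]
}}

```text
clock: 19.25
tcp_pos: [0.6293, 0.1074, 0.0661]
orientation: [-0.0, 0.709, 0.705, -0.0]
wrist_force: [-0.3, 0.1, 0.0]
finger_gap: 0.0172
grip_force: 39.0
```

```bash
python3 go.py 631,107.2,42,90
```

```text
631,107.2,42,90 [-0.0004, 0.0034, 0.0482, -0.0001, 0.0, -0.0008]
```

Emit:
{"method": "carry_out", "body": {
  "increments": [
    [[0, 0.003, 0.02, 0, 0, 0], [0, 0.003, 0.036, 0, 0, 0], [0, 0.003, 0.046, 0, 0, 0], [0, 0.003, 0.048, 0, 0, 0], [0, 0.003, 0.048, 0, 0, 0]]
  ]
}}

```text
clock: 19.88
tcp_pos: [0.631, 0.1075, 0.0422]
orientation: [0.0, 0.709, 0.705, -0.0]
wrist_force: [-0.1, 0.4, -0.6]
finger_gap: 0.0172
grip_force: 39.0
```

Emit:
{"method": "carry_out", "body": {
  "increments": [
    [[0, 0, 0, 0, 0, 0], [0, 0, 0, 0, 0, 0]]
  ]
}}

```text
clock: 20.12
tcp_pos: [0.6311, 0.1076, 0.0424]
orientation: [0.0, 0.709, 0.705, 0.0]
wrist_force: [0.7, 0.4, -0.7]
finger_gap: 0.0167
grip_force: 39.0
```

Emit:
{"method": "carry_out", "body": {
  "increments": [
    [[0, 0, 0.002, 0, 0, 0], [0, 0, 0.002, 0, 0, 0]]
  ]
}}

```text
clock: 20.38
tcp_pos: [0.6311, 0.1075, 0.0412]
orientation: [0.0, 0.709, 0.705, 0.0]
wrist_force: [-0.3, -0.4, -0.3]
finger_gap: 0.0168
grip_force: 39.0
```

Emit:
{"method": "carry_out", "body": {
  "increments": [
    [[0, 0, 0, 0, 0, 0], [0, 0, 0, 0, 0, 0], [0, 0, 0, 0, 0, 0], [0, 0, 0, 0, 0, 0], [0, 0, 0, 0, 0, 0]]
  ],
  "jaw": 0
}}

```text
clock: 21.0
tcp_pos: [0.631, 0.1075, 0.0411]
orientation: [0.0, 0.709, 0.705, -0.0]
wrist_force: [0.1, -1.0, 0.0]
finger_gap: 0.0856
grip_force: 0.0
```

Emit:
{"method": "carry_out", "body": {
  "increments": [
    [[0, 0, -0.04, 0, 0, 0], [0, 0, -0.1, 0, 0, 0], [0, 0, -0.2, 0, 0, 0], [0, 0, -0.22, 0, 0, 0], [0, 0, -0.22, 0, 0, 0]]
  ]
}}

```text
clock: 21.62
tcp_pos: [0.6315, 0.1075, 0.1519]
orientation: [0.001, 0.709, 0.705, 0.001]
wrist_force: [-1.1, -0.3, -0.0]
finger_gap: 0.0856
grip_force: 0.0
```

```bash
python3 go.py 438.5,236.5,130,98
```

```text
438.5,236.5,130,98 [0.256, -0.3873, 0.0431, 0.0003, 0.0, -0.023]
```

Emit:
{"method": "carry_out", "body": {
  "increments": [
    [[0.07, -0.1, 0, 0, 0, -0.006], [0.14, -0.21, 0.01, 0, 0, -0.012], [0.21, -0.32, 0.02, 0, 0, -0.018], [0.256, -0.387, 0.03, 0, 0, -0.023], [0.256, -0.387, 0.04, 0, 0, -0.023]]
  ]
}}

```text
clock: 22.25
tcp_pos: [0.4337, 0.2372, 0.1292]
orientation: [-0.001, 0.654, 0.756, -0.002]
wrist_force: [0.7, 0.8, 0.3]
finger_gap: 0.0855
grip_force: 0.0
```

Emit:
{"method": "carry_out", "body": {
  "increments": [
    [[0, 0, 0, 0, 0, 0], [0, 0, 0, 0, 0, 0]]
  ]
}}

```text
clock: 22.5
tcp_pos: [0.4391, 0.2359, 0.1307]
orientation: [0.0, 0.657, 0.754, -0.0]
wrist_force: [-0.0, 0.3, -0.4]
finger_gap: 0.0852
grip_force: 0.0
```

```bash
python3 go.py 438.5,236.5,29,98;  python3 - <<'E'
from m import *
c=cam("top");P=pts(c); thing(P,(.631,.107),.03,.011,.021,"foot"); thing(P,(.631,.107),.04,.04,.07,"grip")
E
```

```text
438.5,236.5,29,98 [0.0015, -0.001, 0.2034, -0.0, 0.0001, -0.0002]
foot rect [633.1 103.9  33.3  45.9  20.6] circ [639.8 107.1  24.1] z [12.1 16.  19.5] 92
grip rect [631.6 106.3  16.2  17.4  87. ] circ [631.7 106.7   8.9] z [49.  57.  60.7] 74
```

Emit:
{"method": "carry_out", "body": {
  "increments": [
    [[0.001, -0.001, 0.06, 0, 0, 0], [0.001, -0.001, 0.12, 0, 0, 0], [0.001, -0.001, 0.17, 0, 0, 0], [0.001, -0.001, 0.198, 0, 0, 0], [0.001, -0.001, 0.198, 0, 0, 0]]
  ]
}}

```text
clock: 23.18
tcp_pos: [0.4374, 0.2363, 0.0314]
orientation: [-0.0, 0.656, 0.754, -0.001]
wrist_force: [-0.8, 0.0, 0.3]
finger_gap: 0.0855
grip_force: 0.0
```

Emit:
{"method": "carry_out", "body": {
  "increments": [
    [[0, 0, 0, 0, 0, 0], [0, 0, 0, 0, 0, 0], [0, 0, 0, 0, 0, 0], [0, 0, 0, 0, 0, 0], [0, 0, 0, 0, 0, 0]]
  ],
  "jaw": 1,
  "squeeze": 40
}}

```text
clock: 23.8
tcp_pos: [0.4384, 0.2372, 0.0333]
orientation: [0.001, 0.656, 0.755, 0.001]
wrist_force: [-1.3, -0.7, 6.0]
finger_gap: 0.0426
grip_force: 41.2
```

Emit:
{"method": "carry_out", "body": {
  "increments": [
    [[0, 0, 0, 0, 0, 0], [0, 0, 0, 0, 0, 0], [0, 0, 0, 0, 0, 0]]
  ]
}}

```text
clock: 24.18
tcp_pos: [0.4384, 0.2372, 0.0333]
orientation: [0.001, 0.656, 0.755, 0.001]
wrist_force: [-0.6, -1.3, 6.4]
finger_gap: 0.0428
grip_force: 41.2
```

Emit:
{"method": "carry_out", "body": {
  "increments": [
    [[0, 0, -0.05, 0, 0, 0], [0, 0, -0.13, 0, 0, 0], [0, 0, -0.22, 0, 0, 0], [0, 0, -0.28, 0, 0, 0], [0, 0, -0.28, 0, 0, 0]]
  ]
}}

```text
clock: 24.8
tcp_pos: [0.4392, 0.2376, 0.1749]
orientation: [0.001, 0.656, 0.755, 0.003]
wrist_force: [-0.2, -0.5, -1.7]
finger_gap: 0.043
grip_force: 40.9
```

```bash
python3 go.py 525,71,170,88 612.5,-93.5,170,78
```

```text
525,71,170,88 [-0.3539, 0.1234, 0.0102, 0.0009, -0.0002, 0.0278]
612.5,-93.5,170,78 [-0.7041, 0.2508, 0.0106, 0.0009, -0.0003, 0.0556]
```

Emit:
{"method": "carry_out", "body": {
  "increments": [
    [[-0.1, 0.036, 0, 0, 0, 0.01], [-0.2, 0.072, 0, 0, 0, 0.018], [-0.3, 0.107, 0, 0, 0, 0.026], [-0.4, 0.142, 0, 0, 0, 0.034], [-0.5, 0.178, 0, 0, 0, 0.042]]
  ]
}}

```text
clock: 25.42
tcp_pos: [0.5603, 0.0003, 0.1707]
orientation: [-0.001, 0.75, 0.661, -0.001]
wrist_force: [1.2, -0.3, -0.1]
finger_gap: 0.0427
grip_force: 40.9
```

Emit:
{"method": "carry_out", "body": {
  "increments": [
    [[0, 0, 0, 0, 0, 0]]
  ]
}}

```text
clock: 25.55
tcp_pos: [0.5615, -0.0015, 0.1705]
orientation: [-0.0, 0.751, 0.66, -0.0]
wrist_force: [-0.7, 0.1, -0.1]
finger_gap: 0.0429
grip_force: 40.9
```

```bash
python3 go.py 612.5,-93.5,120,78
```

```text
612.5,-93.5,120,78 [-0.1693, 0.1251, 0.101, -0.0001, 0.0001, 0.0128]
```

Emit:
{"method": "carry_out", "body": {
  "increments": [
    [[-0.06, 0.045, 0.02, 0, 0, 0.004], [-0.12, 0.09, 0.05, 0, 0, 0.009], [-0.169, 0.125, 0.08, 0, 0, 0.013], [-0.169, 0.125, 0.1, 0, 0, 0.013], [-0.169, 0.125, 0.1, 0, 0, 0.013]]
  ]
}}

```text
clock: 26.18
tcp_pos: [0.6102, -0.0884, 0.1203]
orientation: [-0.002, 0.776, 0.631, -0.001]
wrist_force: [0.1, -0.5, -0.9]
finger_gap: 0.043
grip_force: 40.9
```

Emit:
{"method": "carry_out", "body": {
  "increments": [
    [[0, 0, 0, 0, 0, 0], [0, 0, 0, 0, 0, 0]]
  ]
}}

```text
clock: 26.42
tcp_pos: [0.6121, -0.089, 0.123]
orientation: [0.0, 0.776, 0.631, 0.0]
wrist_force: [-0.3, -0.3, 0.2]
finger_gap: 0.0426
grip_force: 40.9
```

```bash
python3 go.py 612.5,-93.5,35,78
```

```text
612.5,-93.5,35,78 [-0.0087, 0.0024, 0.176, 0.0002, 0.0, 0.0008]
```

Emit:
{"method": "carry_out", "body": {
  "increments": [
    [[-0.008, 0.002, 0.06, 0, 0, 0], [-0.008, 0.002, 0.12, 0, 0, 0], [-0.008, 0.002, 0.155, 0, 0, 0], [-0.008, 0.002, 0.172, 0, 0, 0], [-0.008, 0.002, 0.174, 0, 0, 0]]
  ]
}}

```text
clock: 27.05
tcp_pos: [0.6123, -0.0939, 0.0352]
orientation: [0.0, 0.776, 0.631, -0.0]
wrist_force: [0.1, 0.1, -0.2]
finger_gap: 0.0429
grip_force: 40.9
```

Emit:
{"method": "carry_out", "body": {
  "increments": [
    [[0, 0, 0.002, 0, 0, 0], [0, 0, 0.004, 0, 0, 0], [0, 0, 0.004, 0, 0, 0]]
  ]
}}

```text
clock: 27.42
tcp_pos: [0.6125, -0.0941, 0.0336]
orientation: [0.0, 0.776, 0.631, 0.0]
wrist_force: [0.7, 0.6, 1.0]
finger_gap: 0.043
grip_force: 40.9
```

Emit:
{"method": "carry_out", "body": {
  "increments": [
    [[0, 0, 0, 0, 0, 0], [0, 0, 0, 0, 0, 0], [0, 0, 0, 0, 0, 0], [0, 0, 0, 0, 0, 0], [0, 0, 0, 0, 0, 0]]
  ],
  "jaw": 0
}}

```text
clock: 28.05
tcp_pos: [0.6121, -0.094, 0.0331]
orientation: [0.0, 0.776, 0.631, -0.0]
wrist_force: [0.4, -0.7, 0.4]
finger_gap: 0.0853
grip_force: 0.0
```

Emit:
{"method": "carry_out", "body": {
  "increments": [
    [[0, 0, -0.04, 0, 0, 0], [0, 0, -0.1, 0, 0, 0], [0, 0, -0.2, 0, 0, 0], [0, 0, -0.25, 0, 0, 0], [0, 0, -0.25, 0, 0, 0]]
  ]
}}

```text
clock: 28.68
tcp_pos: [0.6138, -0.0944, 0.1608]
orientation: [0.002, 0.776, 0.631, 0.001]
wrist_force: [0.6, -0.5, -0.5]
finger_gap: 0.0849
grip_force: 0.0
```

```bash
python3 go.py 441,-182,130,90
```

```text
441,-182,130,90 [-0.2421, -0.3028, 0.0602, 0.0008, 0.0002, -0.0328]
```

Emit:
{"method": "carry_out", "body": {
  "increments": [
    [[-0.08, -0.1, 0.01, 0, 0, -0.01], [-0.16, -0.2, 0.03, 0, 0, -0.02], [-0.22, -0.275, 0.05, 0, 0, -0.033], [-0.242, -0.303, 0.06, 0, 0, -0.033], [-0.242, -0.303, 0.06, 0, 0, -0.033]]
  ]
}}

```text
clock: 29.3
tcp_pos: [0.438, -0.1815, 0.1272]
orientation: [-0.001, 0.708, 0.707, -0.0]
wrist_force: [0.6, -0.3, 0.3]
finger_gap: 0.0854
grip_force: 0.0
```

Emit:
{"method": "carry_out", "body": {
  "increments": [
    [[0, 0, 0, 0, 0, 0], [0, 0, 0, 0, 0, 0]]
  ]
}}

```text
clock: 29.55
tcp_pos: [0.4405, -0.1812, 0.1283]
orientation: [0.0, 0.706, 0.708, 0.0]
wrist_force: [0.2, 0.3, -0.1]
finger_gap: 0.0856
grip_force: 0.0
```

```bash
python3 go.py 441,-182,32,90;  python3 - <<'E'
from m import *
c=cam("top");P=pts(c); thing(P,(.612,-.093),.05,.022,.036,"box")
E
```

```text
441,-182,32,90 [-0.0014, 0.0009, 0.1927, 0.0002, 0.0001, 0.0004]
box rect [611.7 -94.1  62.4  44.3  79.2] circ [611.4 -93.9  36.4] z [25.2 28.1 31. ] 645
```

Emit:
{"method": "carry_out", "body": {
  "increments": [
    [[-0.001, 0.001, 0.06, 0, 0, 0], [-0.001, 0.001, 0.12, 0, 0, 0], [-0.001, 0.001, 0.17, 0, 0, 0], [-0.001, 0.001, 0.19, 0, 0, 0], [-0.001, 0.001, 0.19, 0, 0, 0]]
  ]
}}

```text
clock: 30.22
tcp_pos: [0.4397, -0.1816, 0.0329]
orientation: [-0.0, 0.706, 0.708, -0.0]
wrist_force: [-0.1, -0.0, 0.1]
finger_gap: 0.0855
grip_force: 0.0
```

Emit:
{"method": "carry_out", "body": {
  "increments": [
    [[0, 0, 0, 0, 0, 0], [0, 0, 0, 0, 0, 0], [0, 0, 0, 0, 0, 0], [0, 0, 0, 0, 0, 0], [0, 0, 0, 0, 0, 0]]
  ],
  "jaw": 1,
  "squeeze": 45
}}

```text
clock: 30.85
tcp_pos: [0.4406, -0.1824, 0.0345]
orientation: [0.001, 0.707, 0.708, 0.0]
wrist_force: [0.3, 0.7, 6.6]
finger_gap: 0.0507
grip_force: 46.6
```

Emit:
{"method": "carry_out", "body": {
  "increments": [
    [[0, 0, 0, 0, 0, 0], [0, 0, 0, 0, 0, 0], [0, 0, 0, 0, 0, 0]]
  ]
}}

```text
clock: 31.22
tcp_pos: [0.4406, -0.1824, 0.0345]
orientation: [0.001, 0.707, 0.708, 0.0]
wrist_force: [-0.0, 1.2, 5.9]
finger_gap: 0.0511
grip_force: 46.6
```

Emit:
{"method": "carry_out", "body": {
  "increments": [
    [[0, 0, -0.05, 0, 0, 0], [0, 0, -0.13, 0, 0, 0], [0, 0, -0.23, 0, 0, 0], [0, 0, -0.33, 0, 0, 0], [0, 0, -0.36, 0, 0, 0]]
  ]
}}

```text
clock: 31.85
tcp_pos: [0.4409, -0.1828, 0.2164]
orientation: [0.003, 0.707, 0.708, 0.001]
wrist_force: [-0.0, -0.5, -2.5]
finger_gap: 0.0506
grip_force: 48.1
```

```bash
python3 go.py 438,231,200,90
```

```text
438,231,200,90 [0.8277, -0.0048, 0.0301, 0.0008, 0.0005, 0.0002]
```

Emit:
{"method": "carry_out", "body": {
  "increments": [
    [[0.1, 0, 0, 0, 0, 0], [0.22, 0, 0, 0, 0, 0], [0.34, 0, 0, 0, 0, 0], [0.46, 0, 0, 0, 0, 0], [0.58, 0, 0, 0, 0, 0]]
  ]
}}

```text
clock: 32.48
tcp_pos: [0.4382, 0.1098, 0.2118]
orientation: [-0.0, 0.707, 0.707, -0.001]
wrist_force: [1.2, 1.0, -1.6]
finger_gap: 0.0506
grip_force: 48.0
```

Emit:
{"method": "carry_out", "body": {
  "increments": [
    [[0.1, 0, 0, 0, 0, 0], [0.18, 0, 0.02, 0, 0, 0], [0.24, 0, 0.04, 0, 0, 0], [0.24, 0, 0.08, 0, 0, 0], [0.24, 0, 0.1, 0, 0, 0]]
  ]
}}

```text
clock: 33.1
tcp_pos: [0.4374, 0.2279, 0.1606]
orientation: [-0.001, 0.706, 0.708, -0.002]
wrist_force: [-0.7, -0.3, -2.1]
finger_gap: 0.0509
grip_force: 48.0
```

Emit:
{"method": "carry_out", "body": {
  "increments": [
    [[0, 0, 0, 0, 0, 0], [0, 0, 0, 0, 0, 0]]
  ]
}}

```text
clock: 33.35
tcp_pos: [0.4393, 0.2277, 0.1634]
orientation: [0.0, 0.707, 0.707, 0.0]
wrist_force: [0.2, -0.5, -2.5]
finger_gap: 0.0506
grip_force: 48.0
```

```bash
python3 go.py 438,231,90,90 438,231,36,90
```

```text
438,231,90,90 [0.0066, -0.0027, 0.1469, 0.0001, -0.0, 0.0001]
438,231,36,90 [0.0066, -0.0028, 0.2549, 0.0001, -0.0, 0.0001]
```

Emit:
{"method": "carry_out", "body": {
  "increments": [
    [[0.006, -0.002, 0.08, 0, 0, 0], [0.006, -0.002, 0.16, 0, 0, 0], [0.006, -0.002, 0.22, 0, 0, 0], [0.006, -0.002, 0.25, 0, 0, 0], [0.006, -0.002, 0.254, 0, 0, 0]]
  ]
}}

```text
clock: 33.98
tcp_pos: [0.4381, 0.2308, 0.036]
orientation: [-0.0, 0.707, 0.707, -0.0]
wrist_force: [0.2, 0.1, -2.3]
finger_gap: 0.0506
grip_force: 48.0
```

Emit:
{"method": "carry_out", "body": {
  "increments": [
    [[0, 0, 0.001, 0, 0, 0], [0, 0, 0.002, 0, 0, 0], [0, 0, 0.002, 0, 0, 0]]
  ]
}}

```text
clock: 34.35
tcp_pos: [0.4386, 0.2313, 0.0359]
orientation: [0.0, 0.707, 0.708, 0.001]
wrist_force: [-0.7, 0.6, -3.1]
finger_gap: 0.0506
grip_force: 48.0
```

Emit:
{"method": "carry_out", "body": {
  "increments": [
    [[0, 0, 0.0015, 0, 0, 0], [0, 0, 0.003, 0, 0, 0], [0, 0, 0.003, 0, 0, 0]]
  ]
}}

```text
clock: 34.72
tcp_pos: [0.4383, 0.2312, 0.0345]
orientation: [0.0, 0.707, 0.708, 0.0]
wrist_force: [-1.9, -0.4, 6.4]
finger_gap: 0.0506
grip_force: 48.9
```

Emit:
{"method": "carry_out", "body": {
  "increments": [
    [[0, 0, 0, 0, 0, 0], [0, 0, 0, 0, 0, 0], [0, 0, 0, 0, 0, 0], [0, 0, 0, 0, 0, 0], [0, 0, 0, 0, 0, 0]]
  ],
  "jaw": 0
}}

```text
clock: 35.35
tcp_pos: [0.438, 0.231, 0.0336]
orientation: [0.0, 0.707, 0.708, -0.0]
wrist_force: [0.5, 0.3, -0.1]
finger_gap: 0.0852
grip_force: 0.0
```

Emit:
{"method": "carry_out", "body": {
  "increments": [
    [[0, 0, -0.04, 0, 0, 0], [0, 0, -0.1, 0, 0, 0], [0, 0, -0.2, 0, 0, 0], [0, 0, -0.3, 0, 0, 0], [0, 0, -0.34, 0, 0, 0]]
  ]
}}

```text
clock: 35.98
tcp_pos: [0.4394, 0.2315, 0.207]
orientation: [0.001, 0.707, 0.708, 0.002]
wrist_force: [-0.1, 1.0, -0.7]
finger_gap: 0.0854
grip_force: 0.0
```

Emit:
{"method": "carry_out", "body": {
  "increments": [
    [[-0.1, 0, -0.02, 0, 0, 0], [-0.2, 0, -0.02, 0, 0, 0], [-0.32, 0, -0.02, 0, 0, 0], [-0.44, 0, -0.02, 0, 0, 0], [-0.56, 0, -0.02, 0, 0, 0]]
  ]
}}

```text
clock: 36.6
tcp_pos: [0.4382, -0.0507, 0.2139]
orientation: [0.0, 0.706, 0.708, 0.0]
wrist_force: [1.3, 0.3, 0.6]
finger_gap: 0.0859
grip_force: 0.0
```

Emit:
{"method": "carry_out", "body": {
  "increments": [
    [[-0.1, 0, 0, 0, 0, 0], [-0.2, 0, 0, 0, 0, 0], [-0.3, 0, 0, 0, 0, 0], [-0.4, 0, 0, 0, 0, 0], [-0.4, 0, 0, 0, 0, 0]]
  ]
}}

```text
clock: 37.22
tcp_pos: [0.4387, -0.2522, 0.2133]
orientation: [0.0, 0.708, 0.706, -0.0]
wrist_force: [0.4, 0.3, 0.1]
finger_gap: 0.0852
grip_force: 0.0
```

```bash
python3 - <<'E'
from m import *
for n in ("top","scene"):
    c=cam(n);P=pts(c); cv2.imwrite(f"pics/end_{n}.png",c["frame"])
    thing(P,(.438,.231),.045,.042,.06,"spool"); thing(P,(.631,.107),.03,.04,.07,"grip"); thing(P,(.612,-.093),.05,.022,.036,"box"); thing(P,(.449,.021),.04,.02,.063,"body"); thing(P,(.449,.021),.04,.07,.12,"cap")
    if n=="top": plate2(c,P,np.array([.438,.230]),.06,"round");plate2(c,P,np.array([.631,.107]),.07,"square")
a=cv2.imread("pics/end_top.png")[80:330,150:500]; cv2.imwrite("pics/endc.png",cv2.resize(a,(784,560)))
E
```

```text
spool rect [438.4 232.6  51.   49.7  89.2] circ [437.3 231.4  27.6] z [47.9 50.3 52.5] 516
grip rect [631.5 106.3  16.2  17.   89.7] circ [631.7 106.6   9.1] z [48.9 57.6 61.1] 74
box rect [611.9 -94.2  62.7  45.   78.2] circ [611.5 -94.5  37. ] z [25.  28.  30.4] 649
body rect [451.1  23.6  35.8  32.4  44.4] circ [451.1  24.   18.6] z [44.7 51.9 56.5] 148
cap rect [450.3  21.9  17.3  19.1  89.3] circ [450.6  22.1   9.8] z [ 75.8  82.2 105.1] 84
round rect [437.5 230.7  87.8  87.3  63.3] circ [437.3 230.9  44.7] cen [437.5 230.7] 809
square rect [631.5 107.4  82.8  82.3  74.8] circ [630.7 107.8  55.6] cen [631.4 107.6] 1297
spool rect [437.  231.   51.7  52.1  23.1] circ [437.  230.3  27.5] z [46.3 48.8 50.7] 339
grip rect [628.3 108.5  18.1  15.   26.8] circ [629.6 107.1  10.2] z [42.  51.6 58.2] 56
box rect [608.6 -94.8  63.5  46.1  78.5] circ [608.  -94.6  36.9] z [23.  26.4 28.6] 203
body rect [445.3  26.4  34.7  26.4  42.7] circ [448.1  22.7  17.9] z [22.5 42.8 58.3] 217
cap rect [446.4  24.1  20.   15.3  34.3] circ [447.8  22.3  10.2] z [ 72.5  82.7 102.1] 82
```

View pics/endc.png

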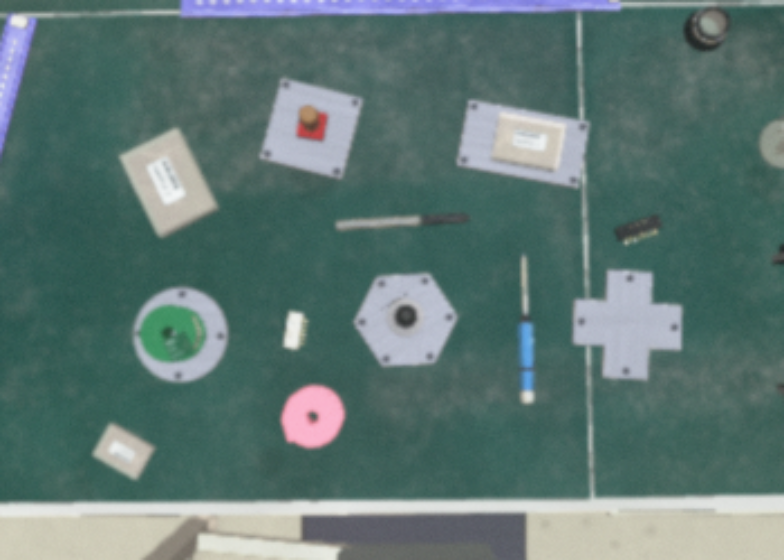

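The end crop shows every thing on its own plate: spool (172,333), stamp (311,122), box (529,142) and bottle (405,317). The small offsets are parallax; measured centres are within about 3 mm.

```bash
python3 -c "
from workcell import env; print(env.hand_in())"
```

```text
the job is handed in; nothing more can be done
None
```

The job is handed in: spool, stamp, clear box and dropper bottle each stand upright and released on their own plate, about 3 mm or less from the middle by camera measurement; the hand-in gave no verdict.

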